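# Stopper the oil flask, then lift the oiled bush with spring tongs

## Robot

A 6-joint arm with a two-finger parallel gripper is mounted at the origin on the work surface. World frame = base frame: x ahead of the robot, y to its left, z up, the work surface at z = 0. Lengths are in mm, angles in rad, forces in N, time in s.
With the tool pointing down it reaches from about 350 to 975 mm from the base axis. Payload 7.1 kg.
Tool frame: the origin (TCP) lies between the finger pads; the fingertips stand 19 mm ahead of it and the grasp point (between the pads) is the TCP; y points along the fingers, z is the direction in which the jaws open and shut, and the axes are right-handed (so a half turn about y gives the same grasp; the last joint's range is limited). The gripper opens to 88 mm and grips with 3 to 60 N. Pads are 20 mm wide; open, the fingers measure 115 mm over their backs; the gripper's body (75 mm by 178 mm) begins 61 mm behind the grasp point.
Start: joints at [1.09, 0.423, 1.63, -0, 1.089, -0.019], TCP at [278.443, 559.531, 241.675] pointing down, gripper open.
Joint ranges: [-3, 3], [-0.9, 2.11], [0.09, 2.58], [-1.31, 4.45], [0.11, 2.69], [-2.54, 2.54]. Speed limits (rad/s): [2.39, 2.39, 3.01, 3.14, 3.14, 3.14].

## Interface

Orientations are given as a rotation vector (axis times angle).
In Python, from workcell import ctrl gives the robot as it stands.
- The arm moves only by the tool servo_tool, never from a script. Its argument "moves" is text: rows parted by semicolons, each of 6 numbers parted by spaces: the shift along the world's x, y, z in m, then the turn, a rotation vector about the world's x, y, z in degrees. A call has 1 to 8 rows; each row is the pose to reach, as a shift and turn from the pose commanded when the call began; what a row does not reach only later rows make up. A row lasts 1/8 s, in which the tool goes at most 62.5 mm and 10.7 degrees, less where a joint would pass 70% of its speed; a pose out of reach is approached as far as the arm can. A call with a gripper value outside its range is refused whole. "hand" is the closure in counts, from 0 (fully open) to 255 (shut), set as the call begins (left out, the last holds). The fingers move at their own pace and stop on an object; the grip force is fixed at half the most. Time passes only in rows, so rows that repeat a pose let the fingers close. It gives the time, the measured TCP pose, the force and the opening at its end, in the units of the state.
- ctrl.get_obs(): the state, without advancing time (a new reading comes with each control period).
- ctrl.get_image(name): name is "scene" or "top" or "wrist"; returns a dict with "pixels" (400x640x3 uint8, red, green, blue), "depth" (400x640 float32, mm along the optical axis (not along the pixel's ray), 0 where there is no reading), "vertical_fov" (degrees; the focal length in pixels is half the picture's height over the tangent of half this angle, whatever the lens; pixels are square), "cx", "cy" (the principal point, pixels), "k1" (the pictures are not rectified: a ray, as slopes to the right and down, at radius r is drawn at 1 + k1 r^2 times it, then the intrinsics apply), "xyz" and "attitude" of the camera in the world; the wrist camera has in their place "T_tool_cam" (4x4, takes a point from camera to tool coordinates, whose origin is the TCP and whose axes are the tool frame's). Camera axes: x right, y up, looking along -z (the intrinsics and any distortion apply to the point x, -y, -z); pixel columns grow to the right and rows downward; lengths in mm; the calibration is good to about 2 mm. A picture is of the moment at which its call begins: read the wrist's pose just before it.
- ctrl.close_job(): hands the job in, once; it reports no verdict.
The state is a dict: "t": time; "qpos": joint angles; "qvel": joint speeds; "joint_torque": joint torques, N m; "ee_pos": TCP position; "orientation": TCP orientation; "ft_force": force on the tool from outside, world axes, zero at the start; "moment": the same for the moment, N m; "width": finger opening in mm.
Only numpy, scipy, OpenCV 4.12 (cv2) and the standard library are available. Lean on these libraries where they do the work, as an engineer would, in place of code of your own. Each camera call takes 0.05 s, during which the arm holds its last target.

## Task

The brass bush on the drip plate has just been oiled: first put the red stopper back into the oil flask, pushed home so its flange sits on the neck, and let go of it. Then pick up the orange-handled spring tongs, close their jaws on the brass bush, and lift it straight up until its underside is at least 10 cm above the bench; finish while still holding it motionless in the tongs over the drip plate, so that it drips there. Never touch the oily bush with the gripper itself, keep the flask upright and about where it stands, and leave the steel bush and everything else on the bench alone.

Things in the scene. Friction and masses are not known exactly. Their poses are not given: they have to be found in the camera images.
- stopper: Red stopper, black tapered plug, 40 g, starts upright in the stopper rest. Origin: centre of the plug's lower end, z up. Plug 28 mm long, diameter 16 mm at the tip to 23 mm; flange 36 mm diameter, 28 to 34 mm above the origin; round grip knob 24 mm diameter, 34 to 64 mm above the origin.
- stopper_flange (a point): Centre of the underside of the stopper's flange, 28 mm above the stopper's origin; it meets the flask's rim when the stopper is home.
- stopper_rest: Fixed pale wooden block 60 x 60 mm, 45 mm high, with a hole of 27 mm diameter in which the stopper stands, its flange on the block's top. Origin: centre of its underside.
- flask: Loose metal oil flask with a yellow band, about 0.5 kg: body 80 mm diameter, 50 mm high, shoulder up to 70 mm, neck 34 mm outside diameter up to 105 mm. Origin: centre of its underside, z up.
- flask_mouth (a point): Centre of the flask's rim, 105 mm above its origin. The bore of the neck is 26 mm diameter, straight, 31 mm deep; so the seated stopper has its origin 28 mm below this point.
- tongs: Loose spring tongs lying on edge, 0.15 kg: steel arms 16 mm high, orange handle shells, black jaws. Origin: underside, midway between the shells; x towards the jaws, y to the left arm, z up (tongs open). This body is the left arm; the right one turns on a vertical pivot at x = -100 mm. They reach from x = -109 to +120 mm. Pinch the shells across from above to hold and close them.
- tongs_arm (a joint): Closing angle, rad: 0 open (58 mm between the jaws), about 0.14 with the jaws on the 30 mm bush, stop at 0.22. A spring opens them: at the shells they take 4 N to start closing, 6 N at 54 mm over the shells (jaws 50 mm apart), 10 N when the jaws meet the bush (43 mm over the shells); squeeze with 25 to 40 N to carry it.
- jaw_left (a point): Centre of the left jaw's inner face, 12 mm above the tongs' underside, about 105 mm ahead of the tongs' origin. Jaws 24 mm high, 30 mm long, 5 mm thick; parallel when the bush is held.
- jaw_right (a point): Centre of the right jaw's inner face, as jaw_left.
- handle_left (a point): Centre of the outer face of the left handle shell, 18 mm above the tongs' underside: one of the two places to pinch. Shells are 70 mm long, 36 mm high (from the underside up), 57 mm wide over both outsides when open; parallel when the bush is held.
- handle_right (a point): Centre of the outer face of the right handle shell, as handle_left.
- drip_plate: Fixed blue plate with a grey mat, 90 x 200 mm (x, y), 10 mm thick. Origin: centre of its underside. The two bushes stand on it, about 100 mm apart along its y, in either order.
- bush: The oiled brass-coloured bush: upright cylinder 30 mm diameter, 30 mm tall, about 0.1 kg, with a dark (closed) bore mark on top. Origin: centre of its underside, z along its axis.
- steel_bush: A steel-coloured bush of the same size, also on the drip plate; not to be disturbed.
- grease_tin: Green tin, 76 mm diameter, 60 mm high, at the back of the bench; bystander.
- screwdriver: Yellow-handled screwdriver lying at the back of the bench; bystander.
- tape_roll: Brown roll of tape, 90 mm diameter, 30 mm high, lying at the back of the bench; bystander.
- screw_cup: Grey cup, 70 mm diameter, 60 mm high, at the back of the bench; bystander.
Mind the look-alikes: they are no part of the job. Leave any blue look-alike of the flask alone. Several things have the shape of the stopper; the one meant has the colours described above.

How it is judged:
By the outcome, as a careful person would: the job done as asked, in the order asked, and still so for the second after the job is handed in, while the arm keeps its last pose, push and grip.
It also fails if it takes over 72 s, if anything falls off the work surface, if the arm or the gripper's body presses on something with over 40 N, if the wrist force passes 120 N, or if a joint passes its speed limit or range.

## Working session

There is one attempt and no reset: what is moved stays moved. The work goes in short steps, Python scripts to look and compute and a tool call to move; the robot and the scene stay as the last step left them, time stands still between calls to the robot, and variables do not carry over. Pictures are saved under pics/ and viewed, and the job is handed in when it is done.

Besides the shell and the picture viewer there is one more tool, called after "Emit:" as a command line: name --argument value ..., lists and objects as JSON in quotes. servo_tool: Moves the arm, as the interface text tells. Its arguments: {"type":"object","properties":{"moves":{"type":"string"},"hand":{"type":"number"}},"required":["moves"]}

```bash
ls; mkdir -p pics; python3 - <<'E'
from workcell import ctrl
import cv2
o=ctrl.get_obs()
print({k:o[k] for k in ['t','ee_pos','orientation','ft_force','width']})
for n in ['scene','top','wrist']:
    d=ctrl.get_image(n)
    cv2.imwrite(f'pics/{n}0.png',d['pixels'][:,:,::-1])
    print(n,{k:v for k,v in d.items() if k not in('pixels','depth')})
E
```

```text
pics
{'t': 0.0, 'ee_pos': array([278.22985186, 559.07209622, 240.90292895]), 'orientation': array([-1.5417521 ,  0.36250798, -0.36191571]), 'ft_force': array([ 0.13486133, -1.00704116, -0.06681803]), 'width': 87.93617294884422}
scene {'vertical_fov': 49.12432610107502, 'cx': 316.8501702059506, 'cy': 198.9995072226847, 'k1': -0.05721964947720326, 'xyz': array([1373.26719993,  174.29532471,  838.16982471]), 'attitude': array([0.59333733, 0.74695908, 1.62762506])}
top {'vertical_fov': 51.479717511217444, 'cx': 323.9637709852279, 'cy': 194.02853429303113, 'k1': -0.013720844389907672, 'xyz': array([ 466.74749177,   -5.42474285, 1285.27336472]), 'attitude': array([ 0.07402257, -0.0479766 , -1.55117539])}
wrist {'vertical_fov': 70.73629921054342, 'cx': 316.21718417332426, 'cy': 201.0705503307628, 'k1': -0.002660530744135823, 'T_tool_cam': array([[-7.24538485e-05, -9.64830053e-01, -2.62874425e-01,
        -7.20075135e+01],
       [ 3.48916704e-04,  2.62874385e-01, -9.64830004e-01,
        -1.41736576e+02],
       [ 9.99999937e-01, -1.61626925e-04,  3.17599062e-04,
        -4.60154186e-01],
       [ 0.00000000e+00,  0.00000000e+00,  0.00000000e+00,
         1.00000000e+00]])}
```

View pics/top0.png

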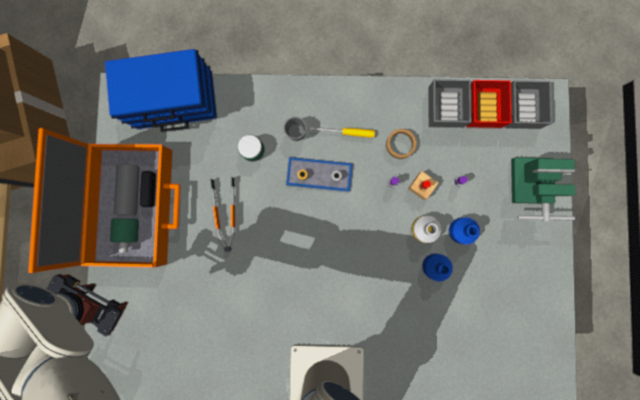

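View pics/scene0.png

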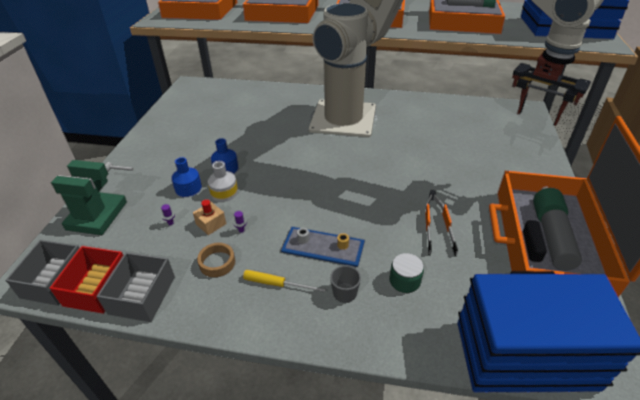

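View pics/wrist0.png

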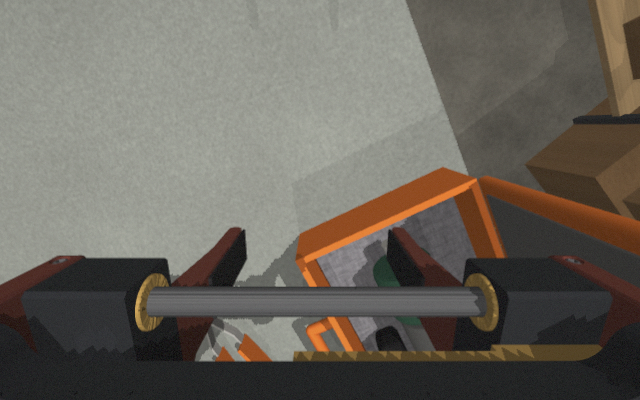

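Top view: red stopper knob near (426,184), flask with yellow band near (427,229), blue flasks at (464,230) and (437,267). The tongs' pivot is at (228,248) and their jaws at about (213,182) and (234,182). The brass bush is at (303,174) and the steel one at (336,174). Now I'll measure these.

```bash
cat > h.py <<'E'
import numpy as np, cv2
from scipy.spatial.transform import Rotation as R
from workcell import ctrl
def grab(n):
    o=ctrl.get_obs(); d=ctrl.get_image(n)
    if n=='wrist':
        T=np.eye(4);T[:3,:3]=R.from_rotvec(o['orientation']).as_matrix();T[:3,3]=o['ee_pos'];T=T@d['T_tool_cam']
    else:
        T=np.eye(4);T[:3,:3]=R.from_rotvec(d['attitude']).as_matrix();T[:3,3]=d['xyz']
    d['T']=T;return d
def rays(d,uv):
    h=d['pixels'].shape[0];f=h/2/np.tan(np.radians(d['vertical_fov'])/2)
    K=np.array([[f,0,d['cx']],[0,f,d['cy']],[0,0,1.]])
    p=cv2.undistortPoints(np.asarray(uv,float).reshape(-1,1,2),K,np.array([d['k1'],0,0,0.])).reshape(-1,2)
    return np.c_[p[:,0],-p[:,1],-np.ones(len(p))]
def plane(d,uv,z):
    r=rays(d,uv)@d['T'][:3,:3].T;c=d['T'][:3,3]
    return c+r*((z-c[2])/r[:,2])[:,None]
def cloud(d,mask):
    v,u=np.nonzero(mask&(d['depth']>0));r=rays(d,np.c_[u,v])
    return (r*d['depth'][v,u][:,None])@d['T'][:3,:3].T+d['T'][:3,3], np.c_[u,v]
def hsv(d): return cv2.cvtColor(d['pixels'],cv2.COLOR_RGB2HSV)
def box(d,u0,v0,u1,v1):
    m=np.zeros(d['depth'].shape,bool);m[v0:v1,u0:u1]=1;return m
def fitcirc(p):
    A=np.c_[2*p,np.ones(len(p))];s=np.linalg.lstsq(A,(p**2).sum(1),rcond=None)[0]
    return s[:2],np.sqrt(s[2]+s[0]**2+s[1]**2)
def proj(d,P):
    P=np.atleast_2d(P);c=(P-d['T'][:3,3])@d['T'][:3,:3];s=np.c_[c[:,0]/-c[:,2],-c[:,1]/-c[:,2]]
    r2=(s**2).sum(1)[:,None];h=400;f=h/2/np.tan(np.radians(d['vertical_fov'])/2)
    return s*(1+d['k1']*r2)*f+[d['cx'],d['cy']]
E
python3 - <<'E'
from h import *
np.set_printoptions(precision=1,suppress=True)
d=grab('top')
boxes=dict(stopper=(412,168,442,200),flask=(410,213,443,245),pivot=(220,238,238,256),brass=(295,166,312,183),steel=(328,166,345,183),plate=(284,152,358,194),bfl1=(448,214,482,246),bfl2=(420,250,456,284))
for k,b in boxes.items():
    P,uv=cloud(d,box(d,*b));H=P[:,2]
    top=H.max();m=H>top-8
    q=P[m]; print(k,'top',round(top,1),'n',m.sum(),'ctr',q.mean(0),'mid',(q.min(0)+q.max(0))/2,'ext',np.ptp(q,axis=0))
h=hsv(d)
org=(h[...,0]>5)&(h[...,0]<18)&(h[...,1]>150)&(h[...,2]>120)
m=org&box(d,205,195,242,240)
n,l,s,c=cv2.connectedComponentsWithStats(m.astype('u1'))
for i in range(1,n):
    if s[i,4]<10: continue
    P,uv=cloud(d,l==i);print('shell',s[i],c[i],P.mean(0),P.min(0),P.max(0))
    x=np.argmax(1); Q=P[:,:2]-P[:,:2].mean(0);w,v=np.linalg.eigh(Q.T@Q);print(v[:,1])
i=cv2.resize(d['pixels'][130:290,180:500,::-1],None,fx=2.5,fy=2.5,interpolation=cv2.INTER_CUBIC);cv2.imwrite('pics/top1.png',i)
E
```

```text
stopper top 84.4 n 50 ctr [ 595.3 -281.5   80.3] mid [ 595.3 -281.1   80.8] ext [23.8 23.4  7.1]
flask top 109.4 n 42 ctr [ 464.6 -291.3  104.8] mid [ 466.4 -290.2  105.5] ext [31.2 34.   7.9]
pivot top 31.4 n 25 ctr [396.6 307.7  26.1] mid [403.  310.3  27.5] ext [32.7 25.3  7.9]
brass top 45.0 n 57 ctr [621.   86.2  40.6] mid [621.7  85.3  41. ] ext [28.  27.4  8. ]
steel top 46.0 n 54 ctr [620.  -18.4  40.6] mid [620.5 -17.5  42.1] ext [27.7 27.2  7.8]
plate top 46.0 n 104 ctr [620.7  31.5  40.8] mid [621.2  34.   42.1] ext [ 29.  130.2   7.8]
bfl1 top 107.4 n 51 ctr [ 464.3 -406.7  103. ] mid [ 463.  -406.3  103.6] ext [31.2 34.4  7.5]
bfl2 top 108.2 n 58 ctr [ 354.1 -324.7  103.7] mid [ 353.5 -324.4  104.2] ext [33.6 31.9  8. ]
shell [231 205   3  22  55] [231.8 216.6] [490.7 293.8  34.5] [462.2 288.5  28.1] [525.9 297.8  43.7]
[-1.  -0.1]
shell [213 207   6  21  59] [215.4 217.1] [488.3 344.4  31.9] [458.3 335.6   0.7] [518.9 357.4  38.8]
[-1.  -0.2]
```

View pics/top1.png

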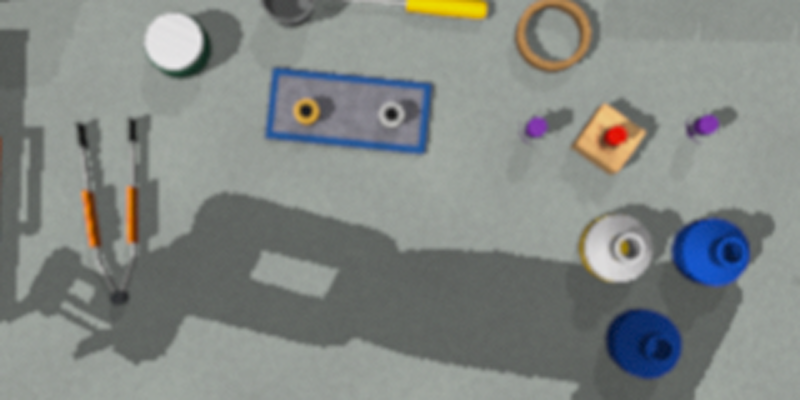

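```bash
python3 - <<'E'
from h import *
o=ctrl.get_obs();print(R.from_rotvec(o['orientation']).as_matrix().round(3),o['qpos'].round(3))
E
```

```text
[[ 0.895 -0.     0.446]
 [-0.446 -0.001  0.895]
 [ 0.    -1.    -0.001]] [ 1.09   0.424  1.63  -0.     1.089 -0.019]
```

Emit:
servo_tool --moves "0.317 -0.84 0.01 0 0 -63.5;0.317 -0.84 0.01 0 0 -63.5;0.317 -0.84 0.01 0 0 -63.5;0.317 -0.84 0.01 0 0 -63.5;0.317 -0.84 0.01 0 0 -63.5;0.317 -0.84 0.01 0 0 -63.5;0.317 -0.84 0.01 0 0 -63.5;0.317 -0.84 0.01 0 0 -63.5" --hand 60

```text
t: 1.2
ee_pos: [455.4, 89.8, 247.5]
orientation: [-1.209, 1.208, -1.209]
ft_force: [-0.9, 0.1, 0.2]
width: 67.1
```

Emit:
servo_tool --moves "0.14 -0.372 -0.04 0 0 0;0.14 -0.372 -0.04 0 0 0;0.14 -0.372 -0.04 0 0 0;0.14 -0.372 -0.04 0 0 0;0.14 -0.372 -0.04 0 0 0;0.14 -0.372 -0.04 0 0 0;0.14 -0.372 -0.04 0 0 0;0.14 -0.372 -0.04 0 0 0"

```text
t: 2.2
ee_pos: [594.9, -281.9, 206.4]
orientation: [-1.209, 1.211, -1.21]
ft_force: [-0.3, 0.6, 0.4]
width: 67.2
```

```bash
cat > look.py <<'E'
import sys
from h import *
np.set_printoptions(precision=1,suppress=True)
d=grab('wrist');o=ctrl.get_obs();print(o['t'],o['ee_pos'],o['orientation'].round(3),o['ft_force'],o['width'])
cv2.imwrite(f'pics/{sys.argv[1]}.png',d['pixels'][:,:,::-1])
np.savez(sys.argv[1]+'.npz',**{k:v for k,v in d.items()})
E
python3 look.py w1; python3 - <<'E'
from h import *
np.set_printoptions(precision=1,suppress=True)
d=dict(np.load('w1.npz'));h=hsv(d)
m=((h[...,0]<4)|(h[...,0]>175))&(h[...,1]>170)&(h[...,2]>90)
n,l,s,c=cv2.connectedComponentsWithStats(m.astype('u1'))
for i in range(1,n):
    if s[i,4]<150: continue
    P,uv=cloud(d,l==i);print(s[i],c[i]);
    if len(P):
        t=P[:,2].max();q=P[P[:,2]>t-6];print(len(P),'max',t,q.mean(0),(q.min(0)+q.max(0))/2,np.ptp(q,axis=0))
        cl=P[(P[:,2]>53)&(P[:,2]<81)];print(len(cl));
E
```

```text
2.25 [ 594.5 -280.5  206.6] [-1.2  1.2 -1.2] [0.3 0.  0.2] 67.00317100422834
[308 184  22  27 487] [318.3 197.2]
486 max 81.39228024141084 [ 596.6 -281.8   79.7] [ 596.6 -282.2   78.5] [20.8 21.7  5.8]
470
```

View pics/w1.png

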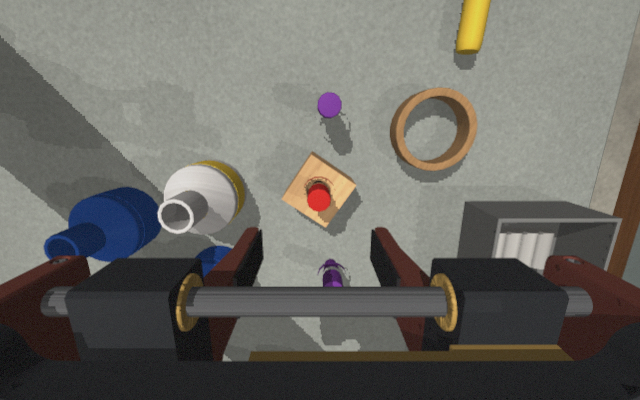

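The wrist view shows the red knob at (318,197) on its block. The flask mouth ring is at (177,216) and the purple look-alikes at (329,105) and (333,272). Next I measure the knob, block and flask mouth.

```bash
python3 - <<'E'
from h import *
np.set_printoptions(precision=1,suppress=True)
d=dict(np.load('w1.npz'));h=hsv(d)
# block
m=(h[...,0]>8)&(h[...,0]<22)&(h[...,1]>70)&(h[...,2]>120)&box(d,275,145,362,235)
P,uv=cloud(d,m);q=P[abs(P[:,2]-45)<6];print('block',len(q),q.mean(0));
hull=cv2.convexHull(uv[abs(P[:,2]-45)<6].astype('f4'))
r=cv2.minAreaRect(plane(d,hull.reshape(-1,2),45)[:,:2].astype('f4'));print(r)
# flask rim
P,uv=cloud(d,box(d,150,190,205,240));k=P[:,2]>100;q=P[k];print('rim',k.sum(),P[:,2].max(),q.mean(0),(q.min(0)+q.max(0))/2,np.ptp(q,axis=0))
q=q[abs(q[:,2]-105)<3]; print(fitcirc(q[:,:2]))
hull=cv2.convexHull(uv[k].astype('f4'));e=cv2.minEnclosingCircle(plane(d,hull.reshape(-1,2),105)[:,:2].astype('f4'));print(e)
P,uv=cloud(d,box(d,155,155,250,240));k=(P[:,2]<52)&(P[:,2]>40);print('body',fitcirc(P[k][:,:2]),k.sum())
# top view & scene stopper/flask
for n in ['top','scene']:
    d=grab(n);h=hsv(d)
    m=((h[...,0]<4)|(h[...,0]>175))&(h[...,1]>170)&(h[...,2]>90)
    b=dict(top=(412,168,442,200),scene=(195,195,225,220))[n]
    P,uv=cloud(d,m&box(d,*b));print(n,len(P),uv.mean(0),P.max(0),P.mean(0)); 
E
```

```text
block 2216 [ 596.9 -280.7   43.8]
((596.9069213867188, -282.7371826171875), (60.28300476074219, 59.74217224121094), 55.810367584228516)
rim 524 105.27524265611936 [ 466.1 -291.   103.1] [ 465.6 -291.4  102.6] [34.3 33.1  5.3]
(array([ 466. , -291.5]), np.float64(14.86701428412927))
((467.18145751953125, -290.241455078125), 17.680585861206055)
body (array([ 466.2, -291.5]), np.float64(37.94667089055625)) 724
top 41 [425.6 184. ] [ 604.4 -270.8   83.8] [ 595.2 -280.1   79.1]
scene 81 [206.3 205.6] [ 609.7 -269.9   84.7] [ 602.4 -277.7   73.2]
```

Emit:
servo_tool --moves "0.002 -0.001 -0.05 0 0 0;0.002 -0.001 -0.1 0 0 0;0.002 -0.001 -0.12 0 0 0;0.002 -0.001 -0.133 0 0 0;0.002 -0.001 -0.133 0 0 0"

```text
t: 2.98
ee_pos: [597.3, -281.0, 74.7]
orientation: [-1.21, 1.208, -1.209]
ft_force: [-0.7, 0.3, -0.3]
width: 67.2
```

Emit:
servo_tool --moves "0 0 0 0 0 0;0 0 0 0 0 0;0 0 0 0 0 0;0 0 0 0 0 0;0 0 0 0 0 0" --hand 255

```text
t: 3.6
ee_pos: [597.0, -281.3, 74.4]
orientation: [-1.209, 1.209, -1.209]
ft_force: [-0.4, -0.7, 0.9]
width: 23.7
```

Emit:
servo_tool --moves "0 0 0.03 0 0 0;0 0 0.08 0 0 0;0 0 0.12 0 0 0;-0.06 -0.005 0.125 0 0 0;-0.12 -0.01 0.125 0 0 0;-0.1305 -0.01 0.125 0 0 0;-0.1305 -0.01 0.125 0 0 0;-0.1305 -0.01 0.125 0 0 0"

```text
t: 4.6
ee_pos: [468.1, -291.6, 199.4]
orientation: [-1.209, 1.207, -1.209]
ft_force: [0.4, 0.6, -0.4]
width: 23.4
```

```bash
python3 look.py w2; python3 - <<'E'
from h import *
d=grab('scene');cv2.imwrite('pics/s2.png',cv2.resize(d['pixels'][80:280,100:400,::-1],None,fx=2.6,fy=2.6,interpolation=cv2.INTER_CUBIC))
E
```

```text
4.65 [ 468.  -291.4  199.3] [-1.2  1.2 -1.2] [-0.4  0.3  0.1] 23.49488339688016
```

View pics/w2.png

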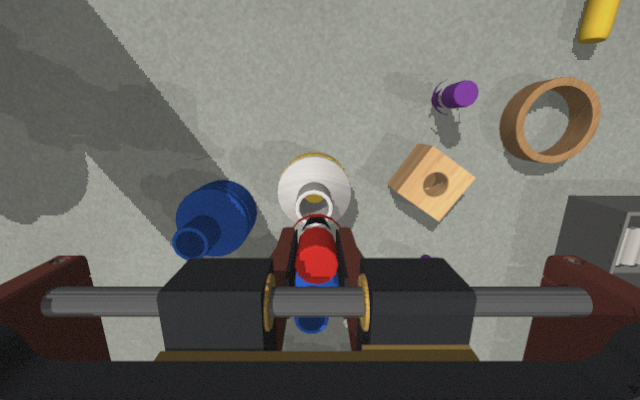

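View pics/s2.png

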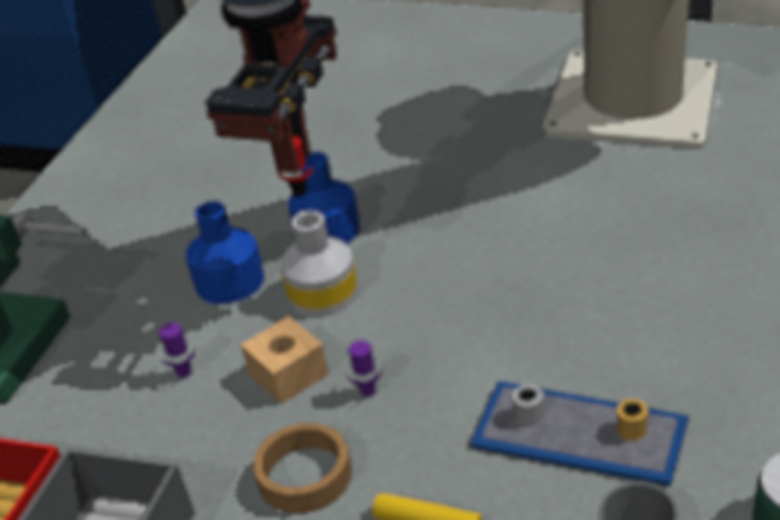

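Scene view: the stopper is held upright above the flask, and the flask is still standing. I'll refine the relative offset in the wrist image, where the rim is at (314,205) and the knob at (317,255).

```bash
python3 - <<'E'
from h import *
np.set_printoptions(precision=1,suppress=True)
d=dict(np.load('w2.npz'));h=hsv(d)
m=((h[...,0]<4)|(h[...,0]>175))&(h[...,1]>150)&(h[...,2]>70)&box(d,285,205,350,285)
P,uv=cloud(d,m);t=P[:,2].max();q=P[P[:,2]>t-4];print('knob',len(P),t,q.mean(0),(q.min(0)+q.max(0))/2,np.ptp(q,axis=0),len(q))
f=P[P[:,2]<180];print('low red',len(f),f[:,2].min(),f.mean(0) if len(f) else 0,np.ptp(f,axis=0))
P,uv=cloud(d,box(d,290,180,340,222));k=abs(P[:,2]-105)<4;q=P[k];print('rim',len(q),q.mean(0),(q.min(0)+q.max(0))/2,np.ptp(q,axis=0),fitcirc(q[:,:2]))
P,uv=cloud(d,box(d,270,150,355,200));k=(P[:,2]<54)&(P[:,2]>20);print('body',k.sum(),fitcirc(P[k][:,:2]))
E
```

```text
knob 1967 206.73610799744066 [ 467.7 -291.8  204.7] [ 467.7 -292.2  204.7] [23.2 22.6  4. ] 1303
low red 115 -0.5464624308244197 [ 467.6 -280.   172.7] [ 26.8  75.6 180.5]
rim 350 [ 465.1 -286.5  103.5] [ 465.3 -289.3  103.4] [32.8 28.7  4.7] (array([ 465.5, -291.2]), np.float64(14.752937695338156))
body 946 (array([ 465.7, -282.9]), np.float64(30.98921574377453))
```

Emit:
servo_tool --moves "-0.002 0.0005 -0.02 0 0 0;-0.002 0.0005 -0.035 0 0 0;-0.002 0.0005 -0.045 0 0 0;-0.002 0.0005 -0.052 0 0 0;-0.002 0.0005 -0.058 0 0 0;-0.002 0.0005 -0.058 0 0 0;-0.002 0.0005 -0.058 0 0 0"

```text
t: 5.58
ee_pos: [464.7, -290.9, 141.6]
orientation: [-1.209, 1.208, -1.209]
ft_force: [-0.9, -0.4, -0.2]
width: 23.7
```

Emit:
servo_tool --moves "0 0 -0.002 0 0 0;0 0 -0.004 0 0 0;0 0 -0.006 0 0 0;0 0 -0.006 0 0 0"

```text
t: 6.08
ee_pos: [464.6, -290.7, 135.2]
orientation: [-1.209, 1.209, -1.209]
ft_force: [0.7, 0.4, -0.9]
width: 23.5
```

Emit:
servo_tool --moves "0 0 -0.001 0 0 0;0 0 -0.002 0 0 0;0 0 -0.003 0 0 0;0 0 -0.003 0 0 0"

```text
t: 6.58
ee_pos: [464.9, -290.8, 134.2]
orientation: [-1.209, 1.208, -1.209]
ft_force: [-3.3, 5.6, 20.2]
width: 23.6
```

```bash
python3 - <<'E'
from h import *
for i in range(4): o=ctrl.get_obs();print(o['ft_force'],o['ee_pos'])
d=grab('scene');cv2.imwrite('pics/s3.png',cv2.resize(d['pixels'][120:220,150:290,::-1],None,fx=5,fy=5,interpolation=cv2.INTER_CUBIC))
E
```

```text
[-3.30733479  5.62238217 20.18126088] [ 464.88059535 -290.80747403  134.22577736]
[-3.30733479  5.62238217 20.18126088] [ 464.88059535 -290.80747403  134.22577736]
[-3.30733479  5.62238217 20.18126088] [ 464.88059535 -290.80747403  134.22577736]
[-3.30733479  5.62238217 20.18126088] [ 464.88059535 -290.80747403  134.22577736]
```

View pics/s3.png

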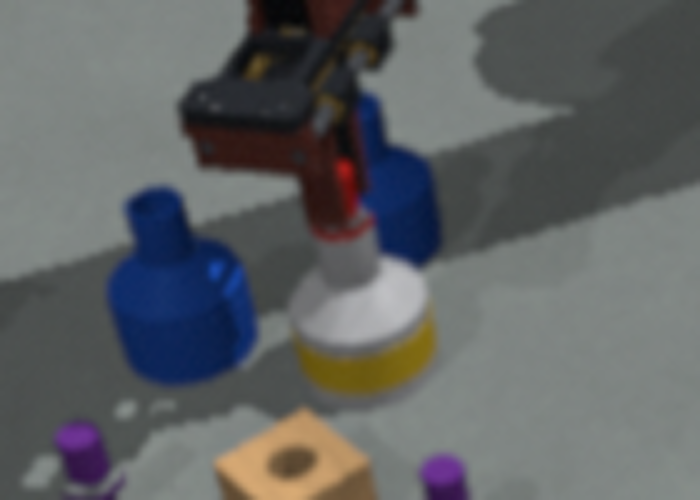

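Contact of 20 N at the expected height, with the flange sitting on the neck. I ease off and release.

Emit:
servo_tool --moves "0 0 0.001 0 0 0;0 0 0.001 0 0 0"

```text
t: 6.88
ee_pos: [464.8, -290.7, 134.3]
orientation: [-1.209, 1.208, -1.209]
ft_force: [-0.5, 3.0, 9.7]
width: 23.6
```

Emit:
servo_tool --moves "0 0 0 0 0 0;0 0 0 0 0 0;0 0 0 0 0 0;0 0 0.01 0 0 0;0 0 0.04 0 0 0;0 0 0.08 0 0 0;0 0 0.12 0 0 0;0 0 0.12 0 0 0" --hand 110

```text
t: 7.88
ee_pos: [466.1, -291.8, 257.0]
orientation: [-1.208, 1.203, -1.214]
ft_force: [0.7, 0.3, 0.1]
width: 49.9
```

```bash
python3 look.py w4; python3 - <<'E'
from h import *
np.set_printoptions(precision=1,suppress=True)
d=dict(np.load('w4.npz'));h=hsv(d)
m=((h[...,0]<4)|(h[...,0]>175))&(h[...,1]>150)&(h[...,2]>70)
P,uv=cloud(d,m);P=P[np.hypot(P[:,0]-466,P[:,1]+291)<40];k=P[:,2]>P[:,2].max()-4;q=P[k];print('knob',len(P),P[:,2].max(),q.mean(0),np.ptp(q,axis=0))
f=P[P[:,2]<125];print('flange',len(f),f[:,2].max(),f[:,2].min(),np.median(f[:,2]) if len(f) else 0)
d=grab('scene');cv2.imwrite('pics/s4.png',cv2.resize(d['pixels'][120:220,150:290,::-1],None,fx=5,fy=5,interpolation=cv2.INTER_CUBIC))
E
```

```text
7.925 [ 465.  -291.1  254.9] [-1.2  1.2 -1.2] [-0.7 -0.4  0.3] 49.82587305436498
knob 527 141.4120455882122 [ 464.6 -291.4  139.8] [22.  22.   3.9]
flange 44 124.77074367115677 72.89135125703234 119.35824027070882
```

View pics/w4.png

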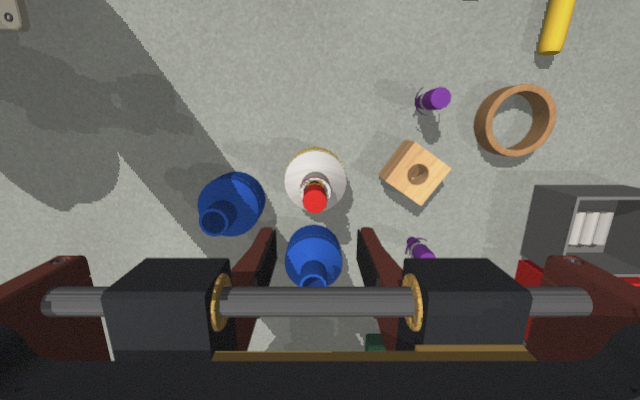

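View pics/s4.png

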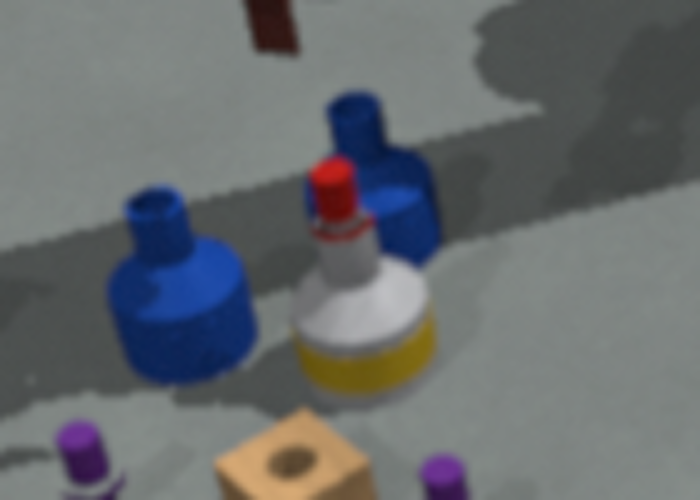

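Knob top is at 141.4 mm (141 expected if home), so the stopper is seated and the flask upright at its place. Now to the tongs.

Emit:
servo_tool --moves "0.025 0.61 0 0 0 97;0.025 0.61 0 0 0 97;0.025 0.61 0 0 0 97;0.025 0.61 0 0 0 97;0.025 0.61 0 0 0 97;0.025 0.61 0 0 0 97;0.025 0.61 0 0 0 97;0.025 0.61 0 0 0 97" --hand 0

```text
t: 8.98
ee_pos: [483.9, 210.6, 251.7]
orientation: [-1.571, 0.052, -0.048]
ft_force: [1.6, 0.2, 1.0]
width: 87.7
```

Emit:
servo_tool --moves "-0.02 0.055 0 0 0 6;-0.035 0.109 0 0 0 11.4;-0.035 0.109 0 0 0 11.4;-0.035 0.109 0 0 0 11.4"

```text
t: 9.48
ee_pos: [449.3, 317.1, 251.9]
orientation: [-1.57, -0.099, 0.103]
ft_force: [0.5, 0.2, 0.6]
width: 87.7
```

```bash
python3 look.py w5; python3 - <<'E'
from h import *
np.set_printoptions(precision=1,suppress=True)
o=ctrl.get_obs();M=R.from_rotvec(o['orientation']).as_matrix();print('jaw angle',np.degrees(np.arctan2(M[1,2],M[0,2])),M.round(3))
E
```

```text
9.525 [449.7 316.6 252.2] [-1.6 -0.1  0.1] [-0.6 -0.9  0.2] 87.4531196091198
jaw angle 97.31824060958301 [[ 1.  -0.  -0.1]
 [ 0.1 -0.   1. ]
 [-0.  -1.  -0. ]]
```

View pics/w5.png

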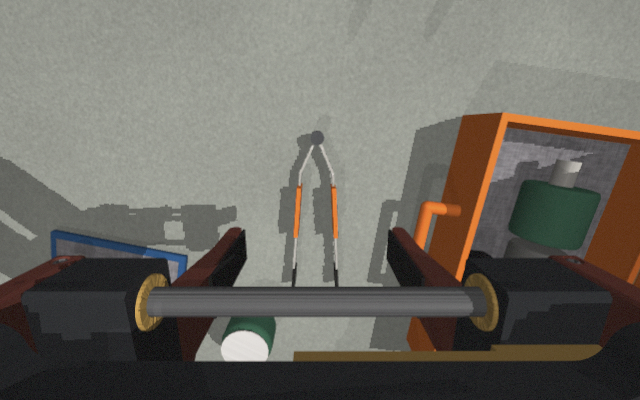

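The wrist view shows the pivot at (317,138), shells at about (298,212) and (335,212), and jaw arms partly hidden by the gripper. I measure the shells and pivot, then do a half turn so the camera looks ahead to the jaws.

```bash
python3 - <<'E'
from h import *
np.set_printoptions(precision=1,suppress=True)
d=dict(np.load('w5.npz'));h=hsv(d)
m=(h[...,0]>4)&(h[...,0]<18)&(h[...,1]>150)&(h[...,2]>100)&box(d,285,175,350,250)
n,l,s,c=cv2.connectedComponentsWithStats(m.astype('u1'))
for i in range(1,n):
    if s[i,4]<50: continue
    P,uv=cloud(d,l==i);q=P[P[:,2]>31];print(s[i],len(q),q[:,2].max(),q.mean(0),(q.min(0)+q.max(0))/2,np.ptp(q,axis=0))
    r=cv2.minAreaRect(q[:,:2].astype('f4'));print(r, cv2.fitLine(q[:,:2].astype('f4'),cv2.DIST_L2,0,.01,.01).ravel())
P,uv=cloud(d,box(d,307,127,328,148));k=P[:,2]>12;q=P[k];print('pivot',len(q),q[:,2].max(),q.mean(0),(q.min(0)+q.max(0))/2,np.ptp(q,axis=0))
E
```

```text
[294 184   8  53 233] 214 37.15741795080902 [492.4 296.1  34.8] [493.2 296.   35. ] [67.3  7.9  4.4]
((493.1952819824219, 296.1053161621094), (67.36117553710938, 5.915061950683594), 2.46262526512146) [  1.    0.  492.4 296.1]
[331 187   7  51 233] 193 36.947607930354195 [487.3 345.7  34.7] [487.7 346.1  34.1] [67.1 16.2  5.7]
((487.7831726074219, 345.8869934082031), (67.52249145507812, 5.1990509033203125), 10.457481384277344) [  1.    0.2 487.3 345.7]
pivot 175 27.03387406488531 [394.8 310.   24.4] [395.6 309.7  20.1] [21.3 17.1 13.8]
```

Emit:
servo_tool --moves "0 0 0 0 0 -90;0 0 0 0 0 -90;0 0 0 0 0 -90;0 0 0 0 0 -90;0 0 0 0 0 -90;0 0 0 0 0 -90;0 0 0 0 0 -90;0 0 0 0 0 -90"

```text
t: 10.52
ee_pos: [450.5, 315.9, 252.9]
orientation: [-1.294, 1.068, -1.068]
ft_force: [0.6, 0.6, -0.3]
width: 87.8
```

Emit:
servo_tool --moves "0.02 0.002 0 0 0 -94.4;0.04 0.002 0 0 0 -94.4;0.04 0.002 0 0 0 -94.4;0.04 0.002 0 0 0 -94.4;0.04 0.002 0 0 0 -94.4;0.04 0.002 0 0 0 -94.4;0.04 0.002 0 0 0 -94.4;0.04 0.002 0 0 0 -94.4"

```text
t: 11.52
ee_pos: [490.5, 317.8, 252.9]
orientation: [-0.274, 2.082, -2.083]
ft_force: [0.4, -0.5, 0.0]
width: 87.8
```

```bash
python3 look.py w6; python3 - <<'E'
from h import *
np.set_printoptions(precision=1,suppress=True)
o=ctrl.get_obs();M=R.from_rotvec(o['orientation']).as_matrix();print('jaw angle',np.degrees(np.arctan2(M[1,2],M[0,2])),o['qpos'])
d=dict(np.load('w6.npz'));h=hsv(d)
P,uv=cloud(d,np.ones((400,640),bool))
# tongs parts: anything 6..45 high within zone not orange box
k=(P[:,0]>380)&(P[:,0]<630)&(P[:,1]>265)&(P[:,1]<380)&(P[:,2]>8)&(P[:,2]<45)
q=P[k];col=h[uv[k][:,1],uv[k][:,0]]
org=(col[:,0]>4)&(col[:,0]<18)&(col[:,1]>150)
for nm,kk in dict(shR=org&(q[:,1]<320)&(q[:,2]>31),shL=org&(q[:,1]>320)&(q[:,2]>31),jR=(q[:,0]>575)&(q[:,1]<330),jL=(q[:,0]>575)&(q[:,1]>330)).items():
    z=q[kk]
    if len(z)<5: print(nm,len(z));continue
    print(nm,len(z),z[:,2].max(),z.mean(0),cv2.minAreaRect(z[:,:2].astype('f4')))
E
```

```text
11.575 [490.5 317.8 252.9] [-0.3  2.1 -2.1] [ 0.3 -0.   0.1] 87.78722851129838
jaw angle -75.47413020631791 [ 0.6  0.4  1.7 -0.   1.1  1.9]
shR 224 36.8942191613765 [495.3 295.7  34.6] ((494.5289611816406, 295.600341796875), (68.55589294433594, 5.544538974761963), 2.574244976043701)
shL 246 37.38825845284151 [490.4 345.9  34.7] ((488.81011962890625, 345.72247314453125), (68.5092544555664, 5.981542587280273), 10.340206146240234)
jR 151 24.485408570961113 [595.7 301.3  20.8] ((594.5975341796875, 300.9017333984375), (38.19438934326172, 5.193910598754883), 2.810678720474243)
jL 122 24.412999532767174 [590.9 363.4  21.4] ((590.442626953125, 363.5987854003906), (30.45153045654297, 5.094038009643555), 10.645485877990723)
```

View pics/w6.png

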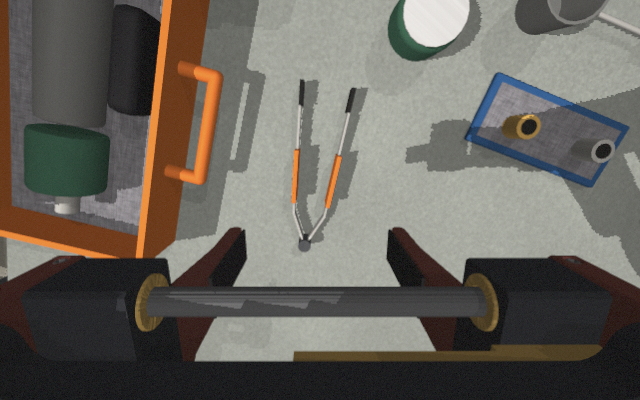

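```bash
python3 - <<'E'
from h import *
np.set_printoptions(precision=1,suppress=True)
for n in ['w6','w5']:
    d=dict(np.load(n+'.npz'))
    P,uv=cloud(d,np.ones((400,640),bool))
    k=(P[:,0]>430)&(P[:,0]<550)&(P[:,1]>370)&(P[:,2]>10)&(P[:,2]<170)
    q=P[k]
    for a in range(370,480,10):
        z=q[(q[:,1]>=a)&(q[:,1]<a+10)]
        if len(z): print(a,len(z),z[:,2].max())
E
```

```text
450 822 58.77538831553608
460 384 58.784189458330786
470 113 58.09761297637573
450 384 58.717086318704844
460 245 58.62826313036089
470 97 57.75497072447507
```

Emit:
servo_tool --moves "0.0005 0.003 -0.05 0 0 -8;0.0005 0.003 -0.1 0 0 -8;0.0005 0.003 -0.15 0 0 -8;0.0005 0.003 -0.18 0 0 -8;0.0005 0.003 -0.205 0 0 -8;0.0005 0.003 -0.22 0 0 -8;0.0005 0.003 -0.229 0 0 -8;0.0005 0.003 -0.229 0 0 -8"

```text
t: 12.58
ee_pos: [490.6, 322.5, 24.2]
orientation: [-0.141, 2.154, -2.154]
ft_force: [0.1, 0.7, -0.1]
width: 88.1
```

```bash
python3 look.py w7; python3 - <<'E'
from h import *
o=ctrl.get_obs();M=R.from_rotvec(o['orientation']).as_matrix();print('jaw angle',np.degrees(np.arctan2(M[1,2],M[0,2])))
E
```

```text
12.625 [490.8 322.8  24.7] [-0.1  2.2 -2.2] [ 0.4 -0.5  0.2] 87.95668693765168
jaw angle -82.49793505546626
```

View pics/w7.png

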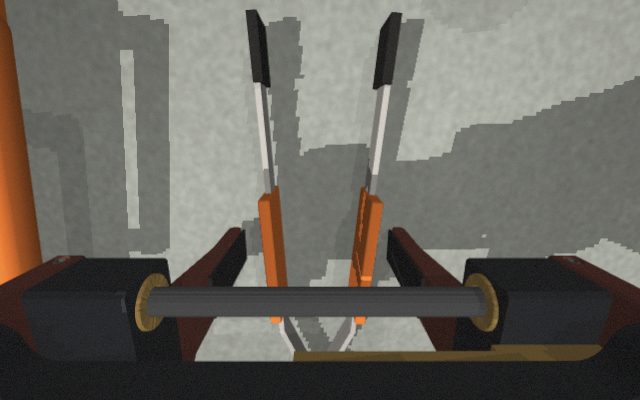

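Emit:
servo_tool --moves "0 -0.0015 0 0 0 -1.1;0 -0.0015 0 0 0 -1.1"

```text
t: 12.88
ee_pos: [490.7, 321.5, 24.9]
orientation: [-0.12, 2.164, -2.163]
ft_force: [-0.1, 0.3, 0.3]
width: 87.7
```

Emit:
servo_tool --moves "0 0 0 0 0 0;0 0 0 0 0 0;0 0 0 0 0 0;0 0 0 0 0 0;0 0 0 0 0 0;0 0 0 0 0 0" --hand 104

```text
t: 13.62
ee_pos: [490.5, 321.4, 24.2]
orientation: [-0.121, 2.164, -2.164]
ft_force: [0.2, 0.4, 0.9]
width: 51.9
```

Emit:
servo_tool --moves "0 0 0.01 0 0 0;0 0 0.02 0 0 0;0 0 0.03 0 0 0;0 0 0.04 0 0 0;0 0 0.05 0 0 0;0 0 0.05 0 0 0"

```text
t: 14.38
ee_pos: [491.0, 321.7, 75.3]
orientation: [-0.119, 2.164, -2.162]
ft_force: [0.2, -0.6, -2.3]
width: 51.9
```

```bash
cat > tong.py <<'E'
import sys
from h import *
np.set_printoptions(precision=2,suppress=True)
d=dict(np.load(sys.argv[1]+'.npz'))
o=ctrl.get_obs();M=R.from_rotvec(o['orientation']).as_matrix();print('jaw angle',np.degrees(np.arctan2(M[1,2],M[0,2])),o['ee_pos'])
h=hsv(d);P,uv=cloud(d,np.ones((400,640),bool));col=h[uv[:,1],uv[:,0]]
L=(P-o['ee_pos'])@M  # tool coords: x (back/fwd), y down, z jaw
fx=-L[:,0]; k=(fx>85)&(fx<125)&(abs(L[:,2])<45)&(L[:,1]<26)&(L[:,1]>-10)&(col[:,2]<90)
for nm,s in dict(L=-1,R=1).items():
    kk=k&(L[:,2]*s>0)
    q=P[kk];top=q[:,2].max();t=q[:,2]>top-3;l=L[kk][t]
    print(nm,len(q),'top z',top,'top pts fwd/jaw',(-l[:,0]).min(),(-l[:,0]).max(),l[:,2].min(),l[:,2].max(),'mean',q[t].mean(0))
    a=l[-l[:,0]>108];b=l[-l[:,0]<100]
    print('   pitch z near/far',-b[:,1].mean(),-a[:,1].mean())
org=(col[:,0]>4)&(col[:,0]<18)&(col[:,1]>150)&(fx<60)&(abs(L[:,2])<40)&(abs(L[:,1])<40)
for s in(-1,1):
    q=P[org&(L[:,2]*s>0)];q=q[q[:,2]>q[:,2].max()-4];print('shell',s,q[:,2].max(),q.mean(0))
E
python3 look.py w8; python3 tong.py w8
```

```text
14.425 [490.7 321.5  74.7] [-0.1  2.2 -2.2] [ 0.7  0.6 -0.9] 51.71819712226903
jaw angle -83.60359482716957 [490.66 321.48  74.73]
L 1234 top z 76.00137065319095 top pts fwd/jaw 90.78837273340041 120.8805563466944 -29.52267804217133 -23.255471811474788 mean [593.25 359.51  74.06]
   pitch z near/far -0.7663080465143159 -0.7455496836251293
R 1176 top z 76.45038591614127 top pts fwd/jaw 91.17290942790162 120.86551669245051 23.241790189610832 29.03671640355488 mean [598.84 307.47  74.22]
   pitch z near/far -0.5118681727812211 -0.6014843606637407
shell -1 106.08409140394599 [498.05 355.51 105.96]
shell 1 114.26420829463457 [502.77 294.76 114.26]
```

View pics/w8.png

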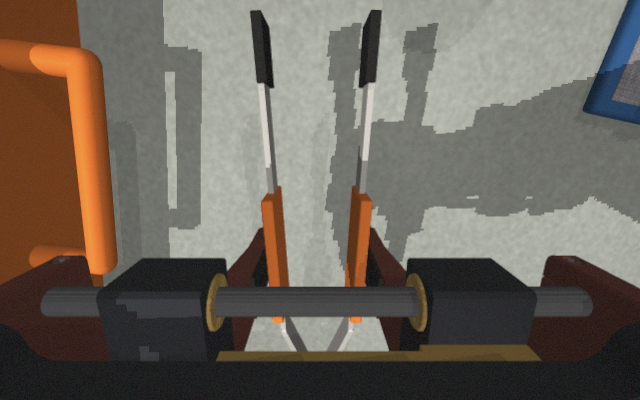

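The tongs are held level and centred, with jaws 91–121 mm ahead of the TCP and a 46 mm gap. I move them above the brass bush.

Emit:
servo_tool --moves "0.001 -0.01 0.015 0 0 0;0.004 -0.04 0.03 0 0 0;0.009 -0.08 0.045 0 0 0;0.013 -0.125 0.045 0 0 0;0.018 -0.17 0.045 0 0 0;0.022 -0.21 0.045 0 0 0;0.025 -0.235 0.045 0 0 0;0.025 -0.247 0.045 0 0 0"

```text
t: 15.42
ee_pos: [515.4, 72.7, 119.7]
orientation: [-0.119, 2.165, -2.165]
ft_force: [0.4, 0.1, -1.3]
width: 52.3
```

Emit:
servo_tool --moves "0 0 0 0 0 0;0 0 0 0 0 0"

```text
t: 15.68
ee_pos: [515.4, 75.0, 119.4]
orientation: [-0.121, 2.164, -2.163]
ft_force: [-0.5, 0.1, -0.9]
width: 52.2
```

```bash
python3 look.py w9; python3 tong.py w9; cat > bush.py <<'E'
import sys
from h import *
np.set_printoptions(precision=2,suppress=True)
d=dict(np.load(sys.argv[1]+'.npz'))
o=ctrl.get_obs();M=R.from_rotvec(o['orientation']).as_matrix()
P,uv=cloud(d,np.ones((400,640),bool))
k=(np.hypot(P[:,0]-621,P[:,1]-86)<22)&(abs(P[:,2]-40)<4);q=P[k]
print(len(q),q[:,2].max(),q.mean(0),(q.min(0)+q.max(0))/2,np.ptp(q,axis=0))
hull=cv2.convexHull(uv[k].astype('f4')).reshape(-1,2);e=cv2.minEnclosingCircle(plane(d,hull,40)[:,:2].astype('f4'));print(e)
l=(np.array([*e[0],40])-o['ee_pos'])@M;print('fwd',-l[0],'jaw',l[2])
E
python3 bush.py w9
```

```text
15.725 [515.4  75.1 119.3] [-0.1  2.2 -2.2] [ 1.   0.  -1.1] 52.1136993981137
jaw angle -83.54659383582475 [515.38  75.14 119.3 ]
L 1267 top z 119.96212289786737 top pts fwd/jaw 90.42199574478816 120.48061126307076 -29.058668806260542 -22.871824406430896 mean [617.6 112.8 118. ]
   pitch z near/far -1.2664035776156533 -1.2794489533342148
R 1226 top z 119.86892615601008 top pts fwd/jaw 90.5010287629253 120.6591012895672 23.513139553309657 29.56122855445564 mean [623.55  60.64 117.98]
   pitch z near/far -1.3455297577853582 -1.2914434026227994
shell -1 159.17119426516837 [521.71 106.75 158.14]
shell 1 158.72036527130584 [526.72  43.2  156.99]
1397 41.31189914527047 [623.46  84.09  38.89] [623.43  84.1   38.84] [29.55 29.09  4.94]
((623.1213989257812, 84.03506469726562), 14.79276180267334)
fwd 108.0605670139231 jaw 3.282243723730333
```

View pics/w9.png

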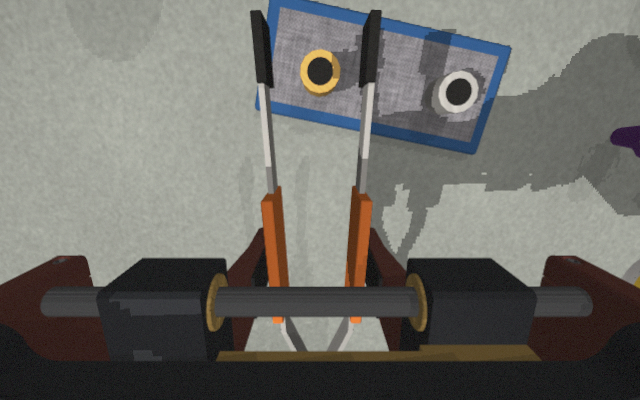

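Brass bush is at (320,71) px, 3 mm off-centre between the jaws. I correct that and descend part way.

Emit:
servo_tool --moves "0.003 -0.0027 -0.01 0 0 0;0.003 -0.0027 -0.02 0 0 0;0.003 -0.0027 -0.035 0 0 0;0.003 -0.0027 -0.045 0 0 0;0.003 -0.0027 -0.045 0 0 0"

```text
t: 16.35
ee_pos: [517.6, 71.6, 73.0]
orientation: [-0.124, 2.165, -2.165]
ft_force: [-0.4, 0.2, -2.3]
width: 52.1
```

```bash
python3 look.py w10; python3 tong.py w10; python3 bush.py w10
```

```text
16.4 [518.   71.6  73.6] [-0.1  2.2 -2.2] [ 0.6 -0.5 -1.1] 52.21917834850887
jaw angle -83.6022230494868 [518.04  71.62  73.62]
L 1259 top z 73.23891638912659 top pts fwd/jaw 89.99086825219825 120.21167477783231 -29.27660750036186 -23.020429082561368 mean [619.61 109.27  71.31]
   pitch z near/far -2.2119553537208345 -2.2014320454920853
R 1194 top z 73.11108454247423 top pts fwd/jaw 90.09465141152029 120.1524012296651 23.30578594033347 29.278434681979725 mean [625.72  57.31  71.3 ]
   pitch z near/far -2.145287833137897 -2.189910918947615
shell -1 110.53537883336185 [524.88  99.67 110.54]
shell 1 111.08354850886522 [532.11  39.6  108.57]
2300 41.21359081606744 [623.53  84.18  38.84] [623.36  84.25  38.62] [29.58 29.21  5.18]
((622.9531860351562, 84.19095611572266), 14.859665870666504)
fwd 105.70031013649248 jaw -0.8028032883896299
```

View pics/w10.png

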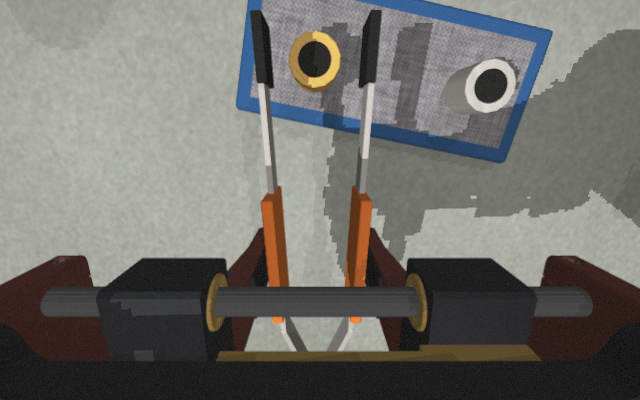

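Centred within 1 mm. The tongs are creeping slightly downward in the light grip (about 1.6 mm so far), so I go on promptly.

Emit:
servo_tool --moves "0 0.0007 -0.01 0 0 0;0 0.0007 -0.02 0 0 0;0 0.0007 -0.028 0 0 0;0 0.0007 -0.032 0 0 0;0 0.0007 -0.032 0 0 0"

```text
t: 17.02
ee_pos: [518.2, 72.3, 41.9]
orientation: [-0.122, 2.164, -2.164]
ft_force: [0.8, -0.5, -1.4]
width: 52.5
```

Emit:
servo_tool --moves "0 0 0 0 0 0;0 0 0 0 0 0;0 0 0 0 0 0;0 0 0 0 0 0;0 0 0 0 0 0;0 0 0 0 0 0" --hand 255

```text
t: 17.77
ee_pos: [518.6, 72.4, 42.4]
orientation: [-0.12, 2.164, -2.164]
ft_force: [-0.6, -0.3, -0.2]
width: 42.4
```

```bash
python3 look.py w11; python3 tong.py w11
```

```text
17.825 [518.6  72.4  42.3] [-0.1  2.2 -2.2] [ 0.2  0.5 -0.1] 43.01170620791361
jaw angle -83.59923588625757 [518.57  72.36  42.35]
L 1696 top z 43.2157962013961 top pts fwd/jaw 90.41319843440968 120.58800677555385 -19.709140154564817 -0.25612124801001257 mean [621.73 100.42  41.07]
   pitch z near/far -1.3128567794187285 -1.2714034312808682
R 1706 top z 43.02649320283871 top pts fwd/jaw 90.46145647880132 120.66009232912069 0.19412785565816154 20.15549015511054 mean [625.35  68.08  41.06]
   pitch z near/far -1.3125096128772178 -1.2846592322062347
shell -1 79.78037883194222 [525.94 102.15  79.78]
shell 1 81.55828959550253 [530.97  50.06  81.18]
```

View pics/w11.png

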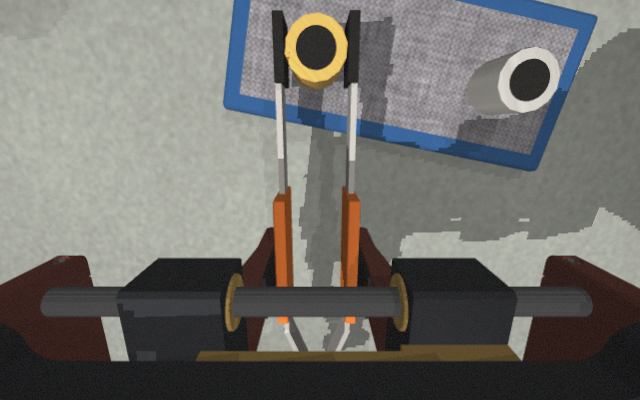

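Width is 43 mm, as expected with the jaws on the bush at (316,48). I lift straight up.

Emit:
servo_tool --moves "0 0 0.004 0 0 0;0 0 0.012 0 0 0;0 0 0.022 0 0 0;0 0 0.034 0 0 0;0 0 0.046 0 0 0;0 0 0.058 0 0 0;0 0 0.07 0 0 0;0 0 0.08 0 0 0"

```text
t: 18.82
ee_pos: [518.5, 72.4, 123.2]
orientation: [-0.121, 2.164, -2.164]
ft_force: [0.1, 0.1, -2.2]
width: 42.8
```

Emit:
servo_tool --moves "0 0 0.01 0 0 0;0 0 0.019 0 0 0;0 0 0.026 0 0 0;0 0 0.03 0 0 0;0 0 0.03 0 0 0;0 0 0.03 0 0 0;0 0 0.03 0 0 0;0 0 0.03 0 0 0"

```text
t: 19.82
ee_pos: [518.3, 72.3, 152.0]
orientation: [-0.121, 2.164, -2.164]
ft_force: [0.4, -0.2, -1.9]
width: 42.7
```

```bash
python3 look.py w12; python3 tong.py w12;python3 - <<'E'
from h import *
np.set_printoptions(precision=1,suppress=True)
d=dict(np.load('w12.npz'))
P,uv=cloud(d,box(d,280,5,352,90));k=(np.hypot(P[:,0]-623,P[:,1]-84)<13);q=P[k];print('bush top',np.percentile(q[:,2],[5,50,95]),q.mean(0))
d=grab('scene');cv2.imwrite('pics/s12.png',cv2.resize(d['pixels'][100:300,180:460,::-1],None,fx=2.8,fy=2.8,interpolation=cv2.INTER_CUBIC))
h=hsv(d);m=(h[...,0]>15)&(h[...,0]<28)&(h[...,1]>130)&(h[...,2]>90)
P,uv=cloud(d,m);k=(np.hypot(P[:,0]-623,P[:,1]-84)<35)&(P[:,2]>30);q=P[k];print('scene bush',k.sum(),q.min(0),q.max(0),np.percentile(q[:,2],[3,50,97]) if k.sum() else 0)
E
```

```text
19.875 [518.4  72.3 152.1] [-0.1  2.2 -2.2] [-0.2  1.  -1.8] 42.677649454946206
jaw angle -83.6010943930455 [518.39  72.34 152.06]
L 1707 top z 152.8938151301084 top pts fwd/jaw 90.34608972198379 120.0606945899314 -19.710838451557212 -0.7161014352647328 mean [621.49 100.91 150.65]
   pitch z near/far -1.4168415590828902 -1.3407360911292456
R 1676 top z 152.69040529147594 top pts fwd/jaw 90.30985747027088 120.49354420569958 0.1887834900819212 19.981204214826032 mean [625.11  67.53 150.56]
   pitch z near/far -1.4537114201606511 -1.459306490382628
shell -1 190.04397581916666 [526.51 100.17 188.39]
shell 1 191.51190686364146 [527.29  47.19 190.63]
bush top [147.2 148.4 149.6] [623.2  84.  146.5]
scene bush 118 [614.1  70.1 123. ] [641.1 101.3 153.6] [125.5 147.4 151.5]
```

View pics/s12.png

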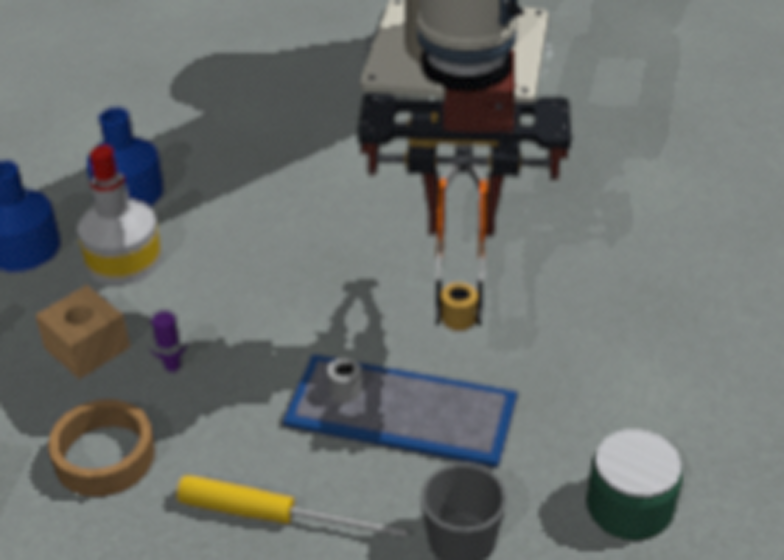

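View pics/w12.png

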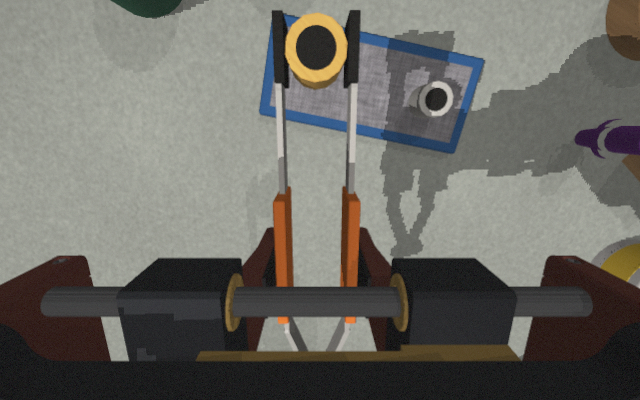

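The bush's top is at about 148.5 mm, so its underside is about 118 mm up, and it has not slipped in the jaws. It is at (623,84), over the plate. The steel bush and everything else are in place, and the flask is stoppered.

```bash
python3 - <<'E'
from workcell import ctrl
o=ctrl.get_obs();print(o['t'],o['width'],abs(o['qvel']).max());print(ctrl.close_job())
E
```

```text
19.925 42.71532926179111 0.001237588932628882
the job is handed in; nothing more can be done
None
```

The job is done and handed in at 19.9 s; no verdict was reported.

- **Stopper:** The red stopper is home in the yellow-banded flask and released. It met the rim with about 20 N, and its knob top measured 141.4 mm (141 mm expected when home). The flask is upright and within about 2 mm of where it stood.
- **Tongs and bush:** The brass bush is held motionless in the tongs over the drip plate, at (623, 84). Its underside is about 118 mm above the bench, and the grip width is 42.7 mm (43 mm expected with the jaws on the bush). The gripper itself never touched it.
- **Other things:** In the last pictures the steel bush, the look-alikes and the back-of-bench things in view appear undisturbed.

**Checks that disagreed:** The tongs crept down about 1.6 mm in the light grip on the way to the bush. That stopped once they were squeezed fully. One low-resolution scene-camera depth reading put the bush's lower part a few millimetres higher than the wrist camera did. That is still well above 10 cm.

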